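# Lift the topping-well lid off its hinges and rack it

### The arm

A 6-joint arm with a two-finger parallel gripper is mounted at the origin on the work surface. World frame = base frame: x ahead of the robot, y to its left, z up, the work surface at z = 0. Lengths are in m, angles in rad, forces in N, time in s.
With the tool pointing down it reaches from about 0.275 to 0.775 m from the base axis. Payload 14.6 kg.
Tool frame: the origin (TCP) lies midway between the tips of the shut fingers; the grasp point (between the pads) lies 19 mm behind it; z points along the fingers, x is the direction in which the jaws open and shut, and the axes are right-handed (so a half turn about z gives the same grasp; the last joint's range is limited). The gripper opens to 85 mm and grips with 20 to 120 N. Pads are 22 mm wide; open, the fingers measure 114 mm over their backs; the gripper's body (76 mm by 85 mm) begins 54 mm behind the grasp point. The pads swing forward as they close: fully open they stand 13 mm farther back than shut.
Start: joints at [-1.316, 0.263, -0.048, 1.259, 0, 1.415], TCP at [0.209, -0.482, 0.231] pointing down, gripper open.
Joint ranges: [-2.65, 2.65], [-0.89, 1.7], [-1.18, 1.37], [-2.13, 2.11], [-1.35, 1.29], [-3.14, 3.14]. Speed limits (rad/s): [1.89, 1.89, 2.57, 2.79, 3.14, 3.14].

### API

Orientations are given as a 3x3 rotation matrix whose columns are the frame's x, y, z axes.
In Python, from cell import arm, cams gives the robot as it stands.
- The arm moves only by the tool step_arm, never from a script. Its argument "targets" is a list of rows, each an object with "linear": the shift along the tool's x, y, z in cm, a list of three; "yaw": the turn about the tool's z in degrees. A call has 1 to 20 rows; each row is the pose to reach, as a shift and turn from the pose measured when the call began, along the tool's axes at that moment; what a row does not reach only later rows make up. A row lasts 1/12 s, in which the tool goes at most 41.7 mm and 7.16 degrees, less where a joint would pass 70% of its speed; a pose out of reach is approached as far as the arm can. A call with a gripper value outside its range is refused whole. "hand" is the opening, from 0 (shut) to 1 (fully open), set as the call begins (left out, the last holds). The fingers move at their own pace and stop on an object; the grip force is fixed at half the most. Time passes only in rows, so rows that repeat a pose let the fingers close. It gives the time, the measured TCP pose, the force and the opening at its end, in the units of the state.
- arm.observe(): the state, without advancing time (a new reading comes with each control period).
- cams.capture(name): name is "scene" or "top"; returns the picture (400x640x3 uint8, red, green, blue); there is no depth.
- cams.camera_params(name): a dict with "fx", "fy", "cx", "cy" (pixels), "distortion" ([k1, k2, p1, p2, k3] as OpenCV has them; the pictures are not rectified), "rvec" (rotation vector, rad) and "tvec" (3), from world to camera coordinates, as OpenCV has them. Camera axes: x right, y down, z forward; pixel columns grow to the right and rows downward; lengths in m; the calibration is good to about 2 mm. A picture is of the moment at which its call begins. camera_params takes no time and is no camera call.
- arm.job_done(): hands the job in, once; it reports no verdict.
Trained networks look in the newest picture that a camera, given by its name, has taken for a name from the list of things; names that differ only in an ending like _2 or _b are one class to them, and where a whole thing is asked for, a point or a joint stands for the part that bears it (a point fixed in the world has none). Each returns a list of dicts, best first, with "conf" (0 to 1); they miss things now and then, are a little off and sometimes report something else, mostly with a low value. They report only what shows in the picture. A call takes as long as a camera call. They do not tell look-alikes from the thing itself.
- cams.look_for(camera, thing): "position" ([x, y, z] in m, in world coordinates, good to about 4 mm: the middle of the surface that is visible of it).
- cams.silhouettes(camera, thing): "pixels" (400x640 bool, what is visible of it).
The state is a dict: "clock": time; "joint_positions": joint angles; "joint_vel": joint speeds; "tau": joint torques, N m; "tool_pos": TCP position; "tool_rot": TCP orientation; "contact_force": force on the tool from outside, world axes, zero at the start; "moment": the same for the moment, N m; "finger_gap": finger opening in m.
Only numpy, scipy, OpenCV 4.12 (cv2) and the standard library are available. Lean on these libraries where they do the work, as an engineer would, in place of code of your own. Each camera call takes 0.05 s, during which the arm holds its last target. There are 200 camera calls.

### The job

The topping well's lid is due for washing. Swing it open by its red tab until it leans back on its stop by itself and let go; then take hold of the tab afresh, lift the lid straight up off the hinge pins, and lower it, tab up, all the way to the floor of the blue rack between the two steel hoops before letting go, so that it is left standing there. Leave the bottles, utensils, shaker and cup where they are.

Things in the scene. Friction and masses are not known exactly. Their poses are not given: they have to be found in the camera images.
- well_hinge (a point): Topping well: fixed open steel pan 130 (x) x 170 (y) x 80 mm high; stands left or right, turned up to 0.3 rad. Point: midway between its two brass hinge pins (8 mm thick, on one line along y, near y -55 and +55), on their axis, 85 mm above the counter, 83 mm in +x of the pan's centre. x level, away from the pan (the robot is to -x); y along the pins; z up. Shut lid: lid_hinge coincides.
- well_stop (a point): Dark steel stop plate on a post behind and between the pins, 70 mm long (y), 22 mm high; point at the middle of its top edge, near face: 9 mm in +x of the pin axis and 51 mm above it. The opened lid leans on it about 0.08 rad past vertical and stays (tab 15 mm beyond the pins). Upright jaws do best centred above the pins, drawing the lid upright as they close on the faces of its tab. Axes as well_hinge.
- lid_tab (a point): Lid's flat red grip tab, 34 (y) x 12 mm thick (z), out 48 mm in -x from the middle of the lid's free edge. Point: grip spot at mid-thickness, 16 mm from its end, 180 mm in -x of the hinge. Shut: level, 85 mm up, overhangs the pan's near side, free below; pinch its sides (34 mm) and the lid turns between the pads, hand still pointing down. Lid up: points up; pinch its faces (12 mm).
- lid_hinge (a point): Lid's own hinge axis, midway between its two black forks (16 mm wide, at y -55 and +55, 22 mm thick in z). x from tab to hinge, y along the hinge, z out of the outer face (up when shut; level, away from the robot, when stood up). Fork slots (12 mm for 8 mm pins) open in +x, forks end 11 mm past the point. Held by pins when shut; upright, lifts off in 15 mm.
- lid_panel (a point): Centre of the lid: white plastic panel 124 (x) x 160 (y) x 10 mm, about 0.3 kg, loose, 86 mm in -x of its hinge point. Two lugs, 10 mm deep, under its free edge sit inside the pan when shut and stop it sliding. Axes as lid_hinge.
- rack_slot (a point): Lid rack, fixed: blue base 130 (x) x 210 (y) x 12 mm, two steel hoops (8 mm bar, 140 mm long in y, tops 92 mm above the counter) either side of a slot 36 mm wide along y; end blocks 28 mm high, inner faces y -82 and +82. Point: slot centre on the base's top, 12 mm up. x across the slot, z up. The lid stands on its forks, hinge point 11 mm above; either face may look to the robot.
- mustard: Yellow squeeze bottle, 60 mm across, 175 mm high, beyond the well and rack; leave. Origin at its underside.
- ketchup: Red squeeze bottle, 60 mm across, 175 mm high, beyond the well and rack; leave. Origin at its underside.
- shaker: Clear jar with steel cap, 50 mm across, 85 mm high, between the well and the rack; leave. Origin at its underside.
- spatula: Spatula, 240 mm long, lying flat between the well and the rack on the robot's side; leave. Origin at its underside.
- tongs: Red tongs, about 200 mm long, 12 mm high, lying at the left; leave. Origin at the underside.
- cup: Blue cup, 72 mm across, 80 mm high, at the right; leave. Origin at its underside.
Mind the look-alikes: they are no part of the job. Of the things that look like the part that bears lid_tab, the smaller one is meant.

How it is judged:
On the way, in this order (a step that is already met when the one before it is completed fails the run):
1. the lid leans on its stop by itself, still on its pins, let go by the fingers (angle between lid_hinge's own z axis and vertical between 1.58 and 1.9 rad and distance between lid_hinge and well_hinge below 0.01 m and contact force between the fingers and lid below 0.05 N and angular speed of lid below 0.1 rad/s), for 0.3 s.
2. the lid, upright, is lifted straight up clear of its pins (hinge 20 mm above them, within 25 mm sideways) (angle between lid_hinge's own z axis and vertical between 1.2708 and 1.8708 rad and z of lid_hinge in the frame of well_hinge above 0.02 m and horizontal distance between lid_hinge and well_hinge below 0.025 m and contact force between the fingers and lid above 0.5 N), for 0.05 s.
3. the lid is lowered between the hoops to within 10 mm of the rack's floor while still held (angle between lid_hinge's own z axis and vertical between 1.2708 and 1.8708 rad and x of lid_hinge in the frame of rack_slot between -0.018 and 0.018 m and y of lid_hinge in the frame of rack_slot between -0.03 and 0.03 m and z of lid_hinge in the frame of rack_slot below 0.021 m and contact force between the fingers and lid above 0.5 N), for 0.05 s.
At the end, for the whole second after the job is handed in: The lid stands at rest in the rack, tab up, within 0.3 rad of vertical, its hinge forks on the rack's floor (hinge point 4 to 17 mm above it) between the hoops (within 18 mm of the slot's middle across, 30 mm along), let go (angle between lid_hinge's own z axis and vertical between 1.2708 and 1.8708 rad and x of lid_hinge in the frame of rack_slot between -0.018 and 0.018 m and y of lid_hinge in the frame of rack_slot between -0.03 and 0.03 m and z of lid_hinge in the frame of rack_slot between 0.004 and 0.017 m and z of lid_tab in the frame of rack_slot above 0.15 m and linear speed of lid below 0.02 m/s and angular speed of lid below 0.1 rad/s and contact force between the fingers and lid below 0.05 N); the robot touches nothing.
It fails at once if a bottle, utensil, shaker or cup is moved more than 30 mm (distance of any of mustard, ketchup, shaker, spatula, tongs, cup from where it was at the start of the episode above 0.03 m).
It also fails if it takes over 54 s, if anything falls off the work surface, if the arm or the gripper's body presses on something with over 40 N, if the wrist force passes 120 N, or if a joint passes its speed limit or range.

## Working session

There is one attempt and no reset: what is moved stays moved. The work goes in short steps, Python scripts to look and compute and a tool call to move; the robot and the scene stay as the last step left them, time stands still between calls to the robot, and variables do not carry over. Pictures are saved under pics/ and viewed, about 8 in all and at most 12, crops included, and the job is handed in when it is done.

Besides the shell and the picture viewer there is one more tool, called after "Call:" by a JSON object that holds its "api" and its "payload". step_arm: Moves the arm, as the interface text tells. Its arguments: {"type":"object","properties":{"targets":{"type":"array","items":{"type":"object","properties":{"linear":{"type":"array","items":{"type":"number"}},"yaw":{"type":"number"}}}},"hand":{"type":"number"}},"required":["targets"]}

```bash
mkdir -p pics
python3 - <<'E'
from cell import arm,cams
import cv2,numpy as np
s=arm.observe();print(s['clock'],s['tool_pos'],s['tool_rot'],s['finger_gap'])
for c in('top','scene'):
    cv2.imwrite(f'pics/{c}0.png',cams.capture(c)[:,:,::-1])
    for t in('lid_tab','lid_panel','well_hinge','well_stop','rack_slot','lid_hinge','shaker','mustard','ketchup','spatula','cup','tongs'):
        try:print(c,t,[(np.round(d['position'],3).tolist(),round(d['conf'],2)) for d in cams.look_for(c,t)][:3])
        except Exception as e:print(c,t,e)
E
```

```text
0.0 [ 0.20907101 -0.48125828  0.23082066] [[ 3.98387264e-01 -9.17217262e-01 -2.85023583e-04]
 [-9.17216664e-01 -3.98387333e-01  1.06041896e-03]
 [-1.08618436e-03 -1.61029028e-04 -9.99999397e-01]] 0.08529197365972813
top lid_tab [([0.284, 0.319, 0.022], 0.74), ([0.557, 0.2, 0.092], 0.63)]
top lid_panel [([0.282, 0.321, 0.028], 0.73), ([0.558, 0.206, 0.091], 0.59), ([0.431, -0.005, 0.007], 0.55)]
top well_hinge [([0.624, 0.189, 0.079], 0.92)]
top well_stop [([0.625, 0.182, 0.079], 0.96)]
top rack_slot [([0.517, -0.248, 0.01], 0.73)]
top lid_hinge [([0.281, 0.319, 0.027], 0.84), ([0.556, 0.204, 0.091], 0.71)]
top shaker [([0.614, 0.004, 0.088], 0.59)]
top mustard [([0.75, 0.05, 0.115], 0.66)]
top ketchup [([0.749, -0.072, 0.119], 0.68)]
top spatula [([0.433, -0.005, 0.005], 0.79), ([0.747, 0.049, 0.115], 0.32)]
top cup [([0.577, -0.472, 0.042], 0.85), ([0.613, 0.006, 0.09], 0.24)]
top tongs [([0.607, 0.467, 0.005], 0.73)]
scene lid_tab [([0.565, 0.193, 0.09], 0.75), ([0.29, 0.311, 0.019], 0.55)]
scene lid_panel [([0.561, 0.196, 0.09], 0.94), ([0.29, 0.313, 0.023], 0.62)]
scene well_hinge [([0.628, 0.168, 0.052], 0.76)]
scene well_stop [([0.627, 0.166, 0.057], 0.89)]
scene rack_slot [([0.534, -0.256, 0.008], 0.92), ([0.431, -0.006, 0.001], 0.63)]
scene lid_hinge [([0.291, 0.311, 0.022], 0.74), ([0.564, 0.193, 0.088], 0.64)]
scene shaker [([0.639, -0.006, 0.058], 0.61)]
scene mustard [([0.784, 0.034, 0.092], 0.63)]
scene ketchup [([0.777, -0.084, 0.098], 0.62)]
scene spatula [([0.433, -0.009, 0.003], 0.81)]
scene cup [([0.582, -0.46, 0.053], 0.69), ([0.56, 0.196, 0.088], 0.22)]
scene tongs [([0.619, 0.465, 0.007], 0.67)]
```

View pics/top0.png

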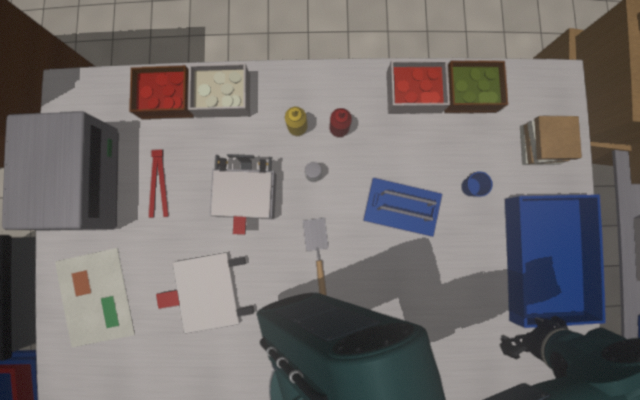

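View pics/scene0.png

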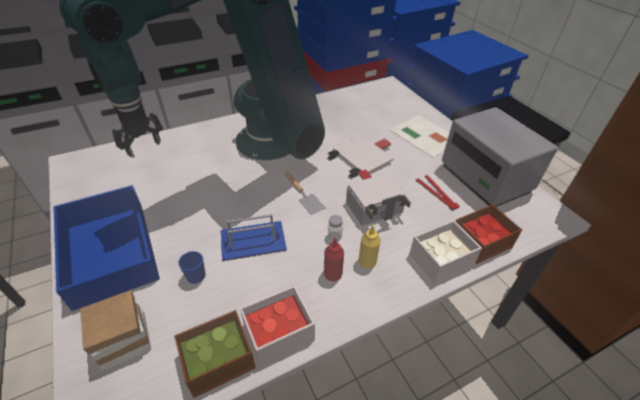

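The top view shows the shut lid on the well (panel about (243,190), tab (239,226)), the larger look-alike on the counter (207,293), and the rack at (403,207). I'll measure the lid and rack by back-projecting masks.

```bash
cat > h.py <<'E'
from cell import arm,cams
import cv2,numpy as np
def rays(c,uv):
    p=cams.camera_params(c);K=np.array([[p['fx'],0,p['cx']],[0,p['fy'],p['cy']],[0,0,1]])
    R=cv2.Rodrigues(np.array(p['rvec'],float))[0];t=np.array(p['tvec'],float).ravel()
    n=cv2.undistortPoints(np.array(uv,float).reshape(-1,1,2),K,np.array(p['distortion'],float)).reshape(-1,2)
    return -R.T@t,np.c_[n,np.ones(len(n))]@R
def plane(c,uv,z):
    o,d=rays(c,uv);return (o+d*((z-o[2])/d[:,2])[:,None])[:,:2]
def pix(c,P):
    p=cams.camera_params(c);K=np.array([[p['fx'],0,p['cx']],[0,p['fy'],p['cy']],[0,0,1]])
    return cv2.projectPoints(np.array(P,float).reshape(-1,1,3),np.array(p['rvec'],float),np.array(p['tvec'],float),K,np.array(p['distortion'],float))[0].reshape(-1,2)
def rect(c,m,z):
    v,u=np.nonzero(m);r=cv2.minAreaRect((plane(c,np.c_[u,v],z)*1000).astype(np.float32))
    return r
def big(m):
    n,l,s,_=cv2.connectedComponentsWithStats(m.astype(np.uint8));return l==1+np.argmax(s[1:,4])
E
python3 - <<'E'
from h import *
im=cams.capture('top');f=im.astype(int)
red=(f[:,:,0]>1.7*f[:,:,1])&(f[:,:,0]>90)
m=np.zeros(red.shape,bool);m[205:245,220:260]=red[205:245,220:260]
print('tab',m.sum(),rect('top',big(m),.091),plane('top',np.argwhere(big(m))[:,::-1],.091).mean(0))
for d in cams.silhouettes('top','lid_panel'):
    print('lid',round(d['conf'],2),rect('top',d['pixels'],.09),d['pixels'].sum())
w=(f.min(2)>150);m=np.zeros(red.shape,bool);m[165:222,205:280]=w[165:222,205:280]
for d in cams.silhouettes('top','rack_slot'):
    print('rack',round(d['conf'],2),rect('top',d['pixels'],.012))
bl=(f[:,:,2]>1.6*f[:,:,0]);m=np.zeros(red.shape,bool);m[170:245,355:450]=bl[170:245,355:450]
print('rackblue',rect('top',big(m),.012), cv2.boxPoints(rect('top',big(m),.012)))
c0=cv2.resize(im[140:250,195:285],None,fx=4.3,fy=4.3,interpolation=2);c1=cv2.resize(im[165:250,355:450],None,fx=4,fy=4,interpolation=2)
h=max(len(c0),len(c1));o=np.zeros((h,c0.shape[1]+c1.shape[1],3),np.uint8);o[:len(c0),:c0.shape[1]]=c0;o[:len(c1),c0.shape[1]:]=c1
cv2.imwrite('pics/crop.png',o[:,:,::-1]);print(o.shape)
E
```

```text
tab 182 ((473.876953125, 206.63572692871094), (29.943132400512695, 43.16790771484375), 89.09685516357422) [0.47422293 0.20771432]
lid 0.81 ((553.0270385742188, 203.7190704345703), (161.96234130859375, 202.94873046875), 86.23303985595703) 3050
lid 0.81 ((292.9974670410156, 308.93511962890625), (198.51954650878906, 254.75350952148438), 9.516783714294434) 4665
rack 0.83 ((518.8841552734375, -252.56661987304688), (212.08348083496094, 132.61888122558594), 75.77919006347656)
rackblue ((520.09521484375, -251.07601928710938), (204.04443359375, 124.22706604003906), 75.90090942382812) [[ 435.0002  -334.89407]
 [ 555.48505 -365.15573]
 [ 605.1902  -167.25797]
 [ 484.70538 -136.9963 ]]
(473, 767, 3)
```

View pics/crop.png

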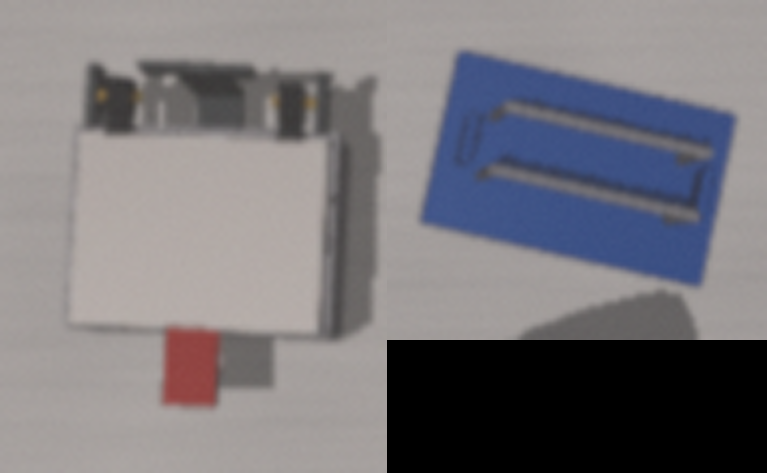

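Run:
```python
from h import *
g=lambda q,k,o:np.array(q,float)/k+np.array(o)-.5+.5/k
P=plane('top',g([(75,130),(330,135),(320,333),(70,325)],4.3,(195,140)),.09);print('panel',P.round(4),P.mean(0))
print('edges yaw', [np.arctan2(-(a-b)[0],(a-b)[1]).round(3) for a,b in((P[0],P[1]),(P[3],P[2]))],[np.arctan2((a-b)[1],(a-b)[0]).round(3) for a,b in((P[0],P[3]),(P[1],P[2]))],'len',[np.linalg.norm(P[i]-P[i-1]).round(3) for i in range(4)])
Q=plane('top',g([(103,95),(310,103)],4.3,(195,140)),.088);print('pins',Q,Q.mean(0),np.arctan2(-(Q[0]-Q[1])[0],(Q[0]-Q[1])[1]))
F=plane('top',g([(121,106),(291,112)],4.3,(195,140)),.096);print('forks',F,F.mean(0),np.arctan2(-(F[0]-F[1])[0],(F[0]-F[1])[1]))
T=plane('top',g([(165,328),(219,332),(217,406),(163,404)],4.3,(195,140)),.091);print('tab',T,T.mean(0))
H=plane('top',g([(505,107),(712,154),(484,172),(697,216)],4,(355-387/4,165)),.092);print('hoops',H,H.mean(0),[np.arctan2(-(a-b)[0],(a-b)[1]) for a,b in((H[0],H[1]),(H[2],H[3]))])
B=plane('top',g([(458,50),(736,115),(701,286),(421,222)],4,(355-387/4,165)),.012);print('base',B.mean(0),[np.arctan2(-(a-b)[0],(a-b)[1]) for a,b in((B[0],B[1]),(B[3],B[2]))])
```

```text
panel [[0.6256 0.2817]
 [0.6193 0.119 ]
 [0.494  0.1263]
 [0.5016 0.2846]] [0.56012978 0.20290928]
edges yaw [np.float64(-0.039), np.float64(-0.048)] [np.float64(-0.024), np.float64(-0.059)] len [np.float64(0.124), np.float64(0.163), np.float64(0.125), np.float64(0.158)]
pins [[0.64806227 0.26425764]
 [0.64029458 0.13176821]] [0.64417843 0.19801293] -0.05856173329495458
forks [[0.63945527 0.2508755 ]
 [0.63350713 0.1428667 ]] [0.6364812 0.1968711] -0.0550153191844639
tab [[0.49872589 0.22400873]
 [0.49566812 0.18986595]
 [0.44928896 0.19142563]
 [0.45103723 0.22549041]] [0.47368005 0.20769768]
hoops [[ 0.55818797 -0.18637678]
 [ 0.5237722  -0.32713798]
 [ 0.51432163 -0.17087331]
 [ 0.48183529 -0.31530509]] [ 0.51952927 -0.24992329] [np.float64(-0.23979317421158655), np.float64(-0.22124316385415155)]
base [ 0.52023573 -0.25143586] [np.float64(-0.2457675222531617), np.float64(-0.2431031353205693)]
```

Hinge ≈ (0.6455, 0.199, 0.085) with yaw −0.05, tab grip ≈ (0.466, 0.208). The rack is at (0.520, −0.251) with yaw −0.243. Panel 124×160 and the tab/hinge distances agree. Moving above the tab.

Call:
{"api": "step_arm", "payload": {"targets": [{"linear": [-13,-13,0],"yaw": -40},{"linear": [-26,-26,0],"yaw": -70},{"linear": [-40,-40,1],"yaw": -100},{"linear": [-53,-51,2],"yaw": -110},{"linear": [-53,-51,3],"yaw": -120},{"linear": [-53,-51,3],"yaw": -130},{"linear": [-53,-51,3],"yaw": -153.7},{"linear": [-53,-51,3],"yaw": -153.7},{"linear": [-53,-51,3],"yaw": -153.7},{"linear": [-53,-51,3],"yaw": -153.7},{"linear": [-53,-51,3],"yaw": -153.7},{"linear": [-53,-51,3],"yaw": -153.7},{"linear": [-53,-51,3],"yaw": -153.7},{"linear": [-53,-51,3],"yaw": -153.7},{"linear": [-53,-51,3],"yaw": -153.7},{"linear": [-53,-51,3],"yaw": -153.7},{"linear": [-53,-51,3],"yaw": -153.7},{"linear": [-53,-51,3],"yaw": -153.7},{"linear": [-53,-51,3],"yaw": -153.7},{"linear": [-53,-51,3],"yaw": -153.7}], "hand": 1}}

```text
clock: 3.12
tool_pos: [0.466, 0.2095, 0.2007]
tool_rot: [[0.234, 0.972, -0.001], [0.972, -0.234, -0.0], [-0.0, -0.001, -1.0]]
contact_force: [0.5, -0.6, -0.2]
finger_gap: 0.0853
```

Call:
{"api": "step_arm", "payload": {"targets": [{"linear": [-0.15,0,3],"yaw": -7},{"linear": [-0.15,0,6.5],"yaw": -10.6},{"linear": [-0.15,0,10],"yaw": -10.6},{"linear": [-0.15,0,12.5],"yaw": -10.6},{"linear": [-0.15,0,13.7],"yaw": -10.6},{"linear": [-0.15,0,13.7],"yaw": -10.6},{"linear": [-0.15,0,13.7],"yaw": -10.6}]}}

```text
clock: 3.7
tool_pos: [0.4654, 0.208, 0.0637]
tool_rot: [[0.052, 0.999, -0.002], [0.999, -0.052, -0.0], [-0.0, -0.002, -1.0]]
contact_force: [-0.5, 0.8, 0.2]
finger_gap: 0.0851
```

Run:
```python
from h import *
im=cams.capture('top');im2=cams.capture('scene')
o=np.hstack([cv2.resize(im[150:260,180:290],(400,400)),cv2.resize(im2[130:240,320:430],(400,400))])
cv2.imwrite('pics/g1.png',o[:,:,::-1])
s=arm.observe();print(s['tool_pos'],s['tool_rot'])
```

```text
[0.46622704 0.20828238 0.06482268] [[ 5.14707946e-02  9.98674133e-01  8.56706784e-04]
 [ 9.98674447e-01 -5.14710535e-02  2.82949858e-04]
 [ 3.26670305e-04  8.41007520e-04 -9.99999593e-01]]
```

View pics/g1.png

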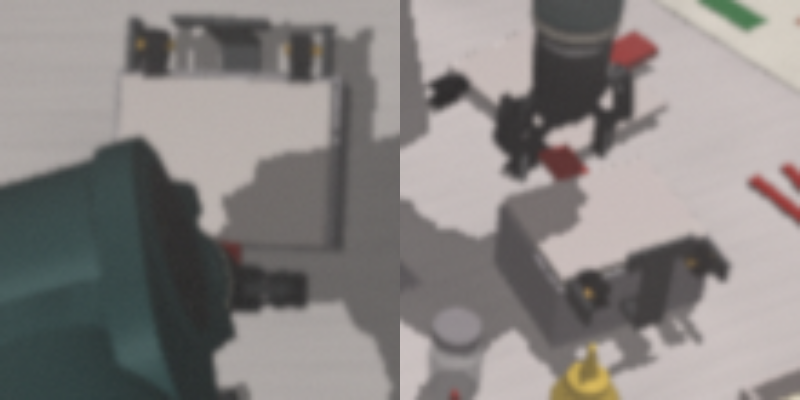

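The scene half shows the red tab (565,162) between the two open fingers. Closing now.

Call:
{"api": "step_arm", "payload": {"targets": [{"linear": [0,0,0],"yaw": 0},{"linear": [0,0,0],"yaw": 0},{"linear": [0,0,0],"yaw": 0},{"linear": [0,0,0],"yaw": 0},{"linear": [0,0,0],"yaw": 0},{"linear": [0,0,0],"yaw": 0},{"linear": [0,0,0],"yaw": 0},{"linear": [0,0,0],"yaw": 0}], "hand": 0}}

```text
clock: 4.47
tool_pos: [0.4665, 0.2084, 0.0653]
tool_rot: [[0.051, 0.999, 0.002], [0.999, -0.051, 0.001], [0.001, 0.002, -1.0]]
contact_force: [-1.3, -0.3, 6.1]
finger_gap: 0.0326
```

Call:
{"api": "step_arm", "payload": {"targets": [{"linear": [0,0.07,-1.54],"yaw": 0},{"linear": [0,0.27,-3.08],"yaw": 0},{"linear": [0,0.59,-4.58],"yaw": 0},{"linear": [0,1.05,-6.05],"yaw": 0},{"linear": [0,1.64,-7.49],"yaw": 0},{"linear": [0,2.33,-8.86],"yaw": 0},{"linear": [0,3.15,-10.17],"yaw": 0},{"linear": [0,4.08,-11.4],"yaw": 0},{"linear": [0,5.1,-12.55],"yaw": 0},{"linear": [0,6.22,-13.62],"yaw": 0},{"linear": [0,7.44,-14.57],"yaw": 0},{"linear": [0,8.72,-15.43],"yaw": 0},{"linear": [0,10.08,-16.16],"yaw": 0},{"linear": [0,11.49,-16.78],"yaw": 0},{"linear": [0,12.96,-17.28],"yaw": 0},{"linear": [0,14.46,-17.65],"yaw": 0},{"linear": [0,15.98,-17.89],"yaw": 0},{"linear": [0,17.5,-17.99],"yaw": 0},{"linear": [0,17.5,-17.99],"yaw": 0}]}}

```text
clock: 6.05
tool_pos: [0.6421, 0.199, 0.2441]
tool_rot: [[0.052, 0.999, -0.001], [0.999, -0.052, 0.0], [0.0, -0.001, -1.0]]
contact_force: [-1.2, -0.1, -2.2]
finger_gap: 0.0332
```

Run:
```python
from h import *
im=cams.capture('top');im2=cams.capture('scene')
o=np.hstack([cv2.resize(im[130:250,180:300],(400,400)),cv2.resize(im2[90:230,320:460],(400,400))])
cv2.imwrite('pics/g2.png',o[:,:,::-1])
```

```text
(no output)
```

View pics/g2.png

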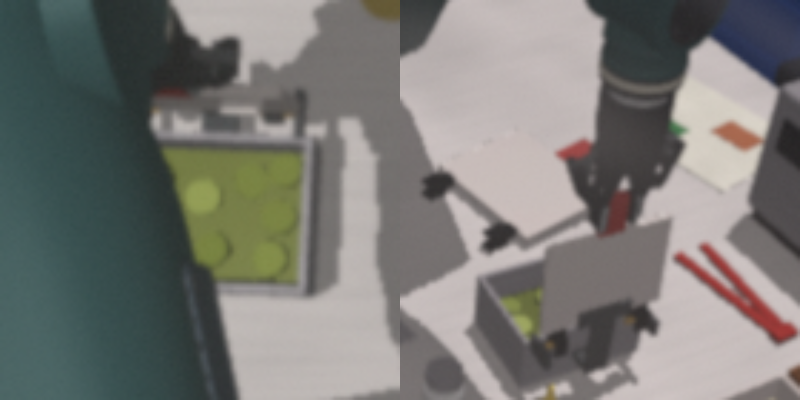

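The lid is upright in the hand, forks on the pins. Leaning it on to the stop.

Call:
{"api": "step_arm", "payload": {"targets": [{"linear": [0,0.6,0],"yaw": 0},{"linear": [0,1.2,0],"yaw": 0},{"linear": [0,1.7,0.1],"yaw": 0},{"linear": [0,1.7,0.1],"yaw": 0},{"linear": [0,1.7,0.1],"yaw": 0}]}}

```text
clock: 6.57
tool_pos: [0.6577, 0.1984, 0.2434]
tool_rot: [[0.052, 0.999, -0.0], [0.999, -0.052, 0.0], [0.0, -0.0, -1.0]]
contact_force: [-3.3, 1.2, -3.4]
finger_gap: 0.033
```

Call:
{"api": "step_arm", "payload": {"targets": [{"linear": [0,0.1,0],"yaw": 0},{"linear": [0,0.1,0],"yaw": 0},{"linear": [0,0.1,0],"yaw": 0},{"linear": [0,0.1,0],"yaw": 0},{"linear": [0,0.1,0],"yaw": 0},{"linear": [0,0.1,0],"yaw": 0},{"linear": [0,0.1,0],"yaw": 0},{"linear": [0,0.1,0],"yaw": 0},{"linear": [0,0,-2],"yaw": 0},{"linear": [0,0,-4],"yaw": 0},{"linear": [0,0,-7],"yaw": 0},{"linear": [0,0,-7.5],"yaw": 0},{"linear": [0,0,-7.5],"yaw": 0}], "hand": 1}}

```text
clock: 7.65
tool_pos: [0.6584, 0.1985, 0.3203]
tool_rot: [[0.052, 0.999, 0.003], [0.999, -0.052, 0.001], [0.001, 0.003, -1.0]]
contact_force: [-0.0, -0.9, 0.3]
finger_gap: 0.0857
```

Run:
```python
from h import *
im=cams.capture('top');im2=cams.capture('scene')
o=np.hstack([cv2.resize(im[130:250,180:300],(400,400)),cv2.resize(im2[90:230,320:460],(400,400))])
cv2.imwrite('pics/g3.png',o[:,:,::-1])
f=im2.astype(int)
red=(f[:,:,0]>1.7*f[:,:,1])&(f[:,:,0]>80);m=np.zeros(red.shape,bool);m[145:180,380:412]=red[145:180,380:412]
m=big(m);r=np.argwhere(m)[:,::-1];print(len(r),r.mean(0),r.min(0),r.max(0))
# predicted tab centre pixels vs lean x
for a in(0,.04,.08,.12):
    c,s=np.cos(a),np.sin(a);P=[.6455+.172*s,.199-.05*.172*s,.085+.172*c];print(a,pix('scene',P))
```

```text
90 [397.54444444 168.4       ] [393 162] [402 175]
0 [[395.99514329 165.61047387]]
0.04 [[397.15704639 166.93961039]]
0.08 [[398.31231371 168.34486809]]
0.12 [[399.45845218 169.82407552]]
```

View pics/g3.png

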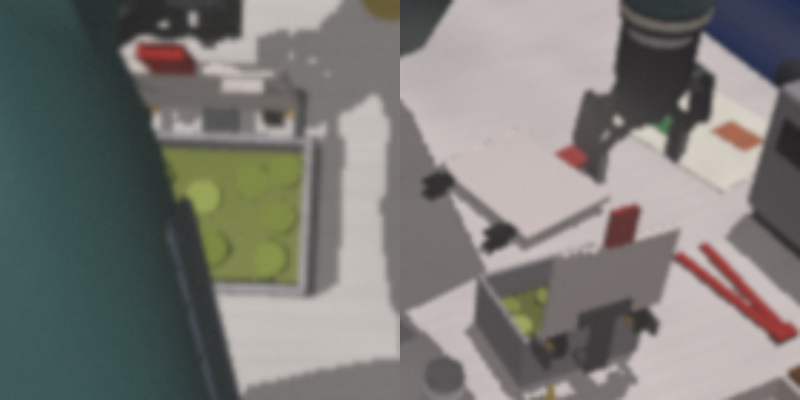

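The lid leans by itself (tab pixel agrees with 0.08 rad). Turning the hand 90° above the pins.

Call:
{"api": "step_arm", "payload": {"targets": [{"linear": [0,0,0],"yaw": 7},{"linear": [0,-0.3,0],"yaw": 14},{"linear": [0,-0.6,0],"yaw": 21},{"linear": [0,-1,0],"yaw": 28},{"linear": [0,-1.3,0],"yaw": 35},{"linear": [0,-1.3,0],"yaw": 42},{"linear": [0,-1.3,0],"yaw": 49},{"linear": [0,-1.3,0],"yaw": 56},{"linear": [0,-1.3,0],"yaw": 63},{"linear": [0,-1.3,0],"yaw": 70},{"linear": [0,-1.3,0],"yaw": 77},{"linear": [0,-1.3,0],"yaw": 84},{"linear": [0,-1.3,0],"yaw": 90},{"linear": [0,-1.3,0],"yaw": 90},{"linear": [0,-1.3,0],"yaw": 90},{"linear": [0,-1.3,0],"yaw": 90}]}}

```text
clock: 9.08
tool_pos: [0.6446, 0.199, 0.3171]
tool_rot: [[0.999, -0.048, -0.001], [-0.048, -0.999, 0.0], [-0.001, -0.0, -1.0]]
contact_force: [0.4, 0.2, -0.4]
finger_gap: 0.0854
```

Call:
{"api": "step_arm", "payload": {"targets": [{"linear": [0.1,0,2.5],"yaw": 0},{"linear": [0.1,0,5],"yaw": 0},{"linear": [0.1,0,6.5],"yaw": 0},{"linear": [0.1,0,7.2],"yaw": 0},{"linear": [0.1,0,7.2],"yaw": 0},{"linear": [0.1,0,7.2],"yaw": 0}]}}

```text
clock: 9.58
tool_pos: [0.6456, 0.199, 0.2456]
tool_rot: [[0.999, -0.047, -0.001], [-0.047, -0.999, 0.0], [-0.001, -0.0, -1.0]]
contact_force: [0.1, 0.5, 0.9]
finger_gap: 0.0855
```

Call:
{"api": "step_arm", "payload": {"targets": [{"linear": [0,0,0],"yaw": 0},{"linear": [0,0,0],"yaw": 0},{"linear": [0,0,0],"yaw": 0},{"linear": [0,0,0],"yaw": 0},{"linear": [0,0,0],"yaw": 0},{"linear": [0,0,0],"yaw": 0},{"linear": [0,0,0],"yaw": 0},{"linear": [0,0,0],"yaw": 0},{"linear": [0,0,0],"yaw": 0},{"linear": [0,0,0],"yaw": 0}], "hand": 0}}

```text
clock: 10.42
tool_pos: [0.6456, 0.199, 0.2458]
tool_rot: [[0.999, -0.047, -0.001], [-0.047, -0.999, 0.0], [-0.001, -0.0, -1.0]]
contact_force: [-1.1, 0.1, 3.5]
finger_gap: 0.0112
```

Gripped on the faces (11 mm). Lifting straight up.

Call:
{"api": "step_arm", "payload": {"targets": [{"linear": [0,0,-0.7],"yaw": 0},{"linear": [0,0,-1.5],"yaw": 0},{"linear": [0,0,-2.3],"yaw": 0},{"linear": [0,0,-3.1],"yaw": 0},{"linear": [0,0,-4],"yaw": 0},{"linear": [0,0,-5],"yaw": 0},{"linear": [0,0,-6],"yaw": 0},{"linear": [0,0,-7],"yaw": 0},{"linear": [0,0,-7],"yaw": 0},{"linear": [0,0,-7],"yaw": 0}]}}

```text
clock: 11.25
tool_pos: [0.646, 0.199, 0.3163]
tool_rot: [[0.999, -0.047, 0.0], [-0.047, -0.999, 0.0], [0.0, -0.0, -1.0]]
contact_force: [0.1, 0.2, -2.8]
finger_gap: 0.0112
```

Run:
```python
from h import *
im=cams.capture('top');im2=cams.capture('scene')
o=np.hstack([cv2.resize(im[110:250,180:320],(400,400)),cv2.resize(im2[60:230,300:470],(400,400))])
cv2.imwrite('pics/g4.png',o[:,:,::-1])
```

```text
(no output)
```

View pics/g4.png

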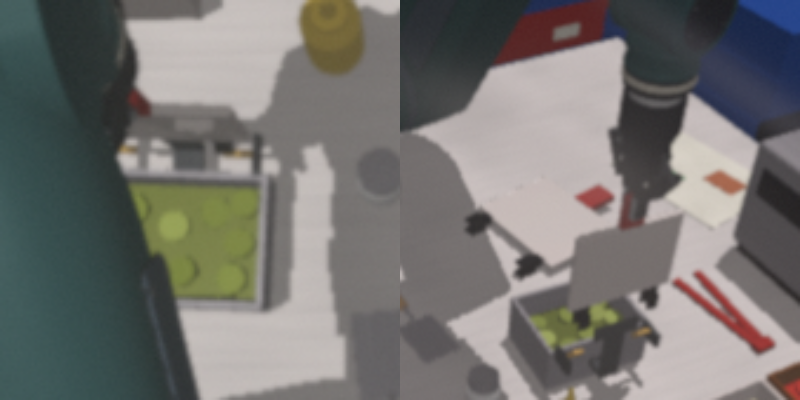

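Lid hangs clear above the pins and upright. Carrying it over the rack.

Call:
{"api": "step_arm", "payload": {"targets": [{"linear": [-0.2,0.3,-1],"yaw": 0},{"linear": [-0.5,1.2,-2],"yaw": 0},{"linear": [-0.9,2.8,-2],"yaw": 1},{"linear": [-1.4,5,-2],"yaw": 2},{"linear": [-2,8,-2],"yaw": 3},{"linear": [-2.7,11,-2],"yaw": 4},{"linear": [-3.4,14,-2],"yaw": 5},{"linear": [-4.1,17,-2],"yaw": 6},{"linear": [-4.8,20,-2],"yaw": 7},{"linear": [-5.5,23,-2],"yaw": 8},{"linear": [-6.2,26,-2],"yaw": 9},{"linear": [-6.9,29,-2],"yaw": 10},{"linear": [-7.6,32,-2],"yaw": 11},{"linear": [-8.3,35,-2],"yaw": 11.2},{"linear": [-8.9,38,-2],"yaw": 11.2},{"linear": [-9.5,40.5,-2],"yaw": 11.2},{"linear": [-10,42.8,-2],"yaw": 11.2},{"linear": [-10.3,44.4,-2],"yaw": 11.2},{"linear": [-10.5,45.2,-2],"yaw": 11.2},{"linear": [-10.5,45.5,-2],"yaw": 11.2}]}}

```text
clock: 13.02
tool_pos: [0.5187, -0.2518, 0.3355]
tool_rot: [[0.97, -0.242, -0.001], [-0.242, -0.97, 0.0], [-0.001, 0.0, -1.0]]
contact_force: [0.3, 0.3, -2.9]
finger_gap: 0.0107
```

Call:
{"api": "step_arm", "payload": {"targets": [{"linear": [0,0,0],"yaw": 0},{"linear": [0,0,0],"yaw": 0},{"linear": [0,0,0],"yaw": 0},{"linear": [0,0,0],"yaw": 0}]}}

```text
clock: 13.35
tool_pos: [0.5189, -0.2509, 0.3356]
tool_rot: [[0.971, -0.241, -0.001], [-0.241, -0.971, 0.0], [-0.001, 0.0, -1.0]]
contact_force: [-0.1, 0.8, -2.4]
finger_gap: 0.0111
```

Run:
```python
from h import *
im=cams.capture('top');im2=cams.capture('scene')
o=np.hstack([cv2.resize(im[140:260,340:460],(400,400)),cv2.resize(im2[120:270,180:330],(400,400))])
cv2.imwrite('pics/g5.png',o[:,:,::-1])
s=arm.observe();print(s['tool_pos'],s['tool_rot'])
```

```text
[ 0.51889961 -0.25113999  0.33560053] [[ 9.70595177e-01 -2.40713691e-01 -1.38621682e-03]
 [-2.40713829e-01 -9.70596130e-01  6.88232334e-05]
 [-1.36202338e-03  2.66882060e-04 -9.99999037e-01]]
```

View pics/g5.png

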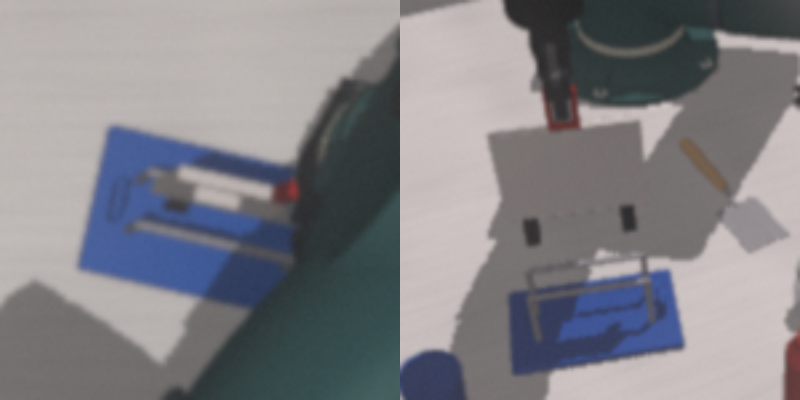

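Run:
```python
from h import *
ux=np.array([.9706,-.2407,0]);uy=np.array([.2407,.9706,0]);t=np.array([.519,-.251,.3356+.019])
for a in(-.05,0,.05):
    ax=np.array([np.sin(a)*ux[0],np.sin(a)*ux[1],-np.cos(a)])
    f=[t+ax*.178+uy*s for s in(.055,-.055)]
    p=pix('scene',f);q=pix('top',f)
    print(a,((p-[180,120])*400/150).round(),((q-[340,140])*400/120).round())
```

```text
-0.05 [[227. 208.]
 [132. 222.]] [[177. 206.]
 [318. 239.]]
0 [[228. 214.]
 [132. 227.]] [[179. 195.]
 [320. 227.]]
0.05 [[229. 219.]
 [133. 233.]] [[182. 183.]
 [323. 216.]]
```

Call:
{"api": "step_arm", "payload": {"targets": [{"linear": [0.1,0,1],"yaw": 0},{"linear": [0.1,0,2.5],"yaw": 0},{"linear": [0.1,0,4],"yaw": 0},{"linear": [0.1,0,5.5],"yaw": 0},{"linear": [0.1,0,6.5],"yaw": 0},{"linear": [0.1,0,7.5],"yaw": 0},{"linear": [0.1,0,8.3],"yaw": 0},{"linear": [0.1,0,9],"yaw": 0},{"linear": [0.1,0,9],"yaw": 0}]}}

```text
clock: 14.2
tool_pos: [0.5194, -0.251, 0.2444]
tool_rot: [[0.971, -0.24, -0.003], [-0.24, -0.971, 0.001], [-0.003, -0.0, -1.0]]
contact_force: [0.4, 0.1, -3.1]
finger_gap: 0.0111
```

Call:
{"api": "step_arm", "payload": {"targets": [{"linear": [0,0,1],"yaw": 0},{"linear": [0,0,2],"yaw": 0},{"linear": [0,0,3],"yaw": 0},{"linear": [0,0,4],"yaw": 0},{"linear": [0,0,4.8],"yaw": 0},{"linear": [0,0,5.3],"yaw": 0},{"linear": [0,0,5.6],"yaw": 0},{"linear": [0,0,5.6],"yaw": 0}]}}

```text
clock: 14.87
tool_pos: [0.5192, -0.2509, 0.1882]
tool_rot: [[0.971, -0.24, -0.003], [-0.24, -0.971, 0.001], [-0.003, -0.0, -1.0]]
contact_force: [0.1, -0.4, -3.3]
finger_gap: 0.0114
```

Free so far, still carrying the weight. Last few millimetres, stopping on contact.

Call:
{"api": "step_arm", "payload": {"targets": [{"linear": [0,0,0.2],"yaw": 0},{"linear": [0,0,0.4],"yaw": 0},{"linear": [0,0,0.5],"yaw": 0},{"linear": [0,0,0.5],"yaw": 0}]}}

```text
clock: 15.2
tool_pos: [0.5202, -0.2514, 0.1858]
tool_rot: [[0.971, -0.24, 0.001], [-0.24, -0.971, -0.001], [0.001, 0.001, -1.0]]
contact_force: [-2.7, 3.4, 23.7]
finger_gap: 0.0113
```

Run:
```python
from h import *
im=cams.capture('top');im2=cams.capture('scene')
o=np.hstack([cv2.resize(im[140:260,340:460],(400,400)),cv2.resize(im2[120:270,180:330],(400,400))])
cv2.imwrite('pics/g6.png',o[:,:,::-1])
s=arm.observe();print(s['tool_pos'],s['contact_force'])
```

```text
[ 0.52019927 -0.25140631  0.18586394] [-2.22169375  1.65425428 23.06115538]
```

View pics/g6.png

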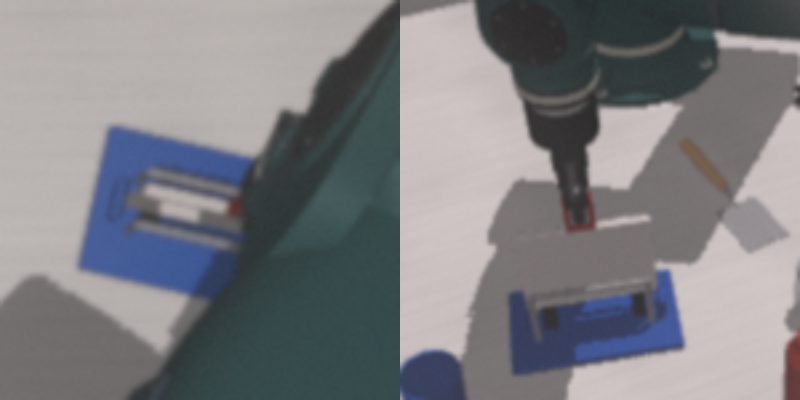

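Forks are on the floor (z matches within 2 mm, 23 N contact). Relieving the press, then opening.

Call:
{"api": "step_arm", "payload": {"targets": [{"linear": [0,0,0],"yaw": 0},{"linear": [0,0,0],"yaw": 0},{"linear": [0,0,0],"yaw": 0}]}}

```text
clock: 15.55
tool_pos: [0.5203, -0.2515, 0.186]
tool_rot: [[0.971, -0.24, 0.001], [-0.24, -0.971, -0.002], [0.001, 0.001, -1.0]]
contact_force: [-0.2, -1.2, 3.7]
finger_gap: 0.0114
```

Call:
{"api": "step_arm", "payload": {"targets": [{"linear": [0,0,0],"yaw": 0},{"linear": [0,0,0],"yaw": 0},{"linear": [0,0,0],"yaw": 0},{"linear": [0,0,0],"yaw": 0},{"linear": [0,0,0],"yaw": 0},{"linear": [0,0,0],"yaw": 0},{"linear": [0,0,0],"yaw": 0},{"linear": [0,0,0],"yaw": 0}], "hand": 1}}

```text
clock: 16.22
tool_pos: [0.5203, -0.2515, 0.186]
tool_rot: [[0.971, -0.24, 0.001], [-0.24, -0.971, -0.002], [0.001, 0.001, -1.0]]
contact_force: [-0.0, -0.6, -0.5]
finger_gap: 0.0853
```

Run:
```python
from h import *
im=cams.capture('top');im2=cams.capture('scene')
o=np.hstack([cv2.resize(im[140:260,340:460],(400,400)),cv2.resize(im2[120:270,180:330],(400,400))])
cv2.imwrite('pics/g7.png',o[:,:,::-1])
s=arm.observe();print(s['tool_pos'],s['contact_force'])
```

```text
[ 0.52026047 -0.25145978  0.18602671] [-0.17115618  0.17567845  0.44494916]
```

View pics/g7.png

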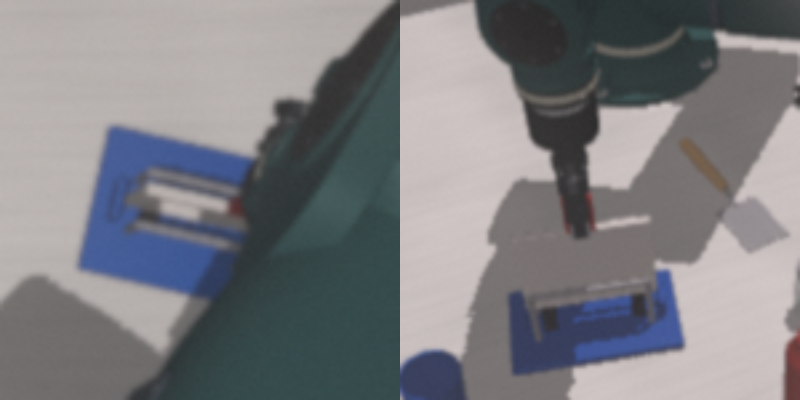

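Released; the lid hasn't moved and stands between the open fingers, with no force. Retreating upward.

Call:
{"api": "step_arm", "payload": {"targets": [{"linear": [0,0,-1],"yaw": 0},{"linear": [0,0,-2.5],"yaw": 0},{"linear": [0,0,-4.5],"yaw": 0},{"linear": [0,0,-7],"yaw": 0},{"linear": [0,0,-10],"yaw": 0},{"linear": [0,0,-13],"yaw": 0},{"linear": [0,0,-15],"yaw": 0},{"linear": [0,0,-15],"yaw": 0},{"linear": [0,0,-15],"yaw": 0},{"linear": [0,0,-15],"yaw": 0},{"linear": [0,0,-15],"yaw": 0},{"linear": [0,0,-15],"yaw": 0}]}}

```text
clock: 17.32
tool_pos: [0.5198, -0.2511, 0.3351]
tool_rot: [[0.971, -0.24, -0.0], [-0.24, -0.971, -0.001], [-0.0, 0.001, -1.0]]
contact_force: [1.4, 0.1, -0.1]
finger_gap: 0.0852
```

Run:
```python
from h import *
im=cams.capture('top');im2=cams.capture('scene')
o=np.hstack([cv2.resize(im[140:260,340:460],(400,400)),cv2.resize(im2[120:270,180:330],(400,400))])
cv2.imwrite('pics/g8.png',o[:,:,::-1])
for t in('shaker','spatula','cup','mustard'):print(t,[np.round(d['position'],3).tolist() for d in cams.look_for('scene',t)][:1])
ux=np.array([.9706,-.2407,0]);uy=np.array([.2407,.9706,0])
for a in(-.1,0,.1):
    P=np.array([.520,-.251,.023])+ux*np.sin(a)*.172+np.array([0,0,.172*np.cos(a)])
    print(a,((pix('scene',P)-[180,120])*400/150).round(),((pix('top',P)-[340,140])*400/120).round())
```

```text
shaker [[0.641, -0.004, 0.058]]
spatula [[0.43, -0.008, 0.002]]
cup [[0.582, -0.458, 0.053]]
mustard [[0.787, 0.035, 0.09]]
-0.1 [[178. 200.]] [[250. 231.]]
0 [[179. 210.]] [[255. 208.]]
0.1 [[180. 220.]] [[260. 186.]]
```

View pics/g8.png

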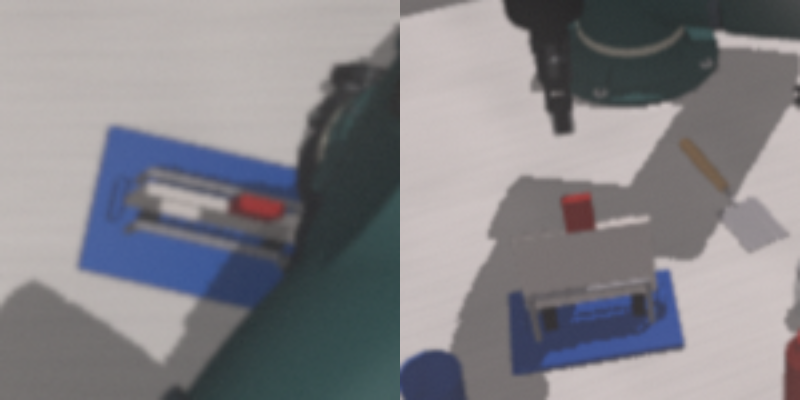

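The lid stands free and upright. The tab at (577,213) in the scene half matches the predicted upright position of (579,210), and nothing else has moved.

```bash
python3 -c "
from cell import arm;print(arm.job_done())"
```

```text
the job is handed in; nothing more can be done
None
```

The lid is standing upright in the blue rack, tab up, between the two hoops, and I handed the job in at about 18 s of the 54 s allowed; no verdict was reported.

- **Opening:** I pinched the shut lid's tab by its sides, swung it along its arc on to the stop and let go. The tab's pixels then agreed with a free lean of about 0.08 rad.
- **Lifting:** I took the tab again by its faces, turned 90° from the first grip. I lifted the lid 7 cm straight up, and the picture showed it off the pins.
- **Racking:** I lowered it between the hoops until it touched the floor at about 23 N. That was within 2 mm of the expected height. I eased the press, then opened the fingers and backed straight up.

**Last checks:** The tab sits within about 3 magnified crop pixels (roughly 1 camera pixel) of where an upright lid should be, the forks are on the floor between the hoops, and no force acts on the hand. The shaker, spatula, cup and mustard read within 4 mm of their first positions. I did not measure the ketchup and tongs again, but the arm stayed clear of them. No check failed or disagreed.

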